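# Shut and bar the two-leaf control cabinet

### The arm

A 6-joint arm with a two-finger parallel gripper is mounted at the origin on a cart in front of the work surface, level with it; the furniture and walls round the work are solid. World frame = base frame: x ahead of the robot, y to its left, z up, the work surface at z = 0. Lengths are in m, angles in degrees, forces in N, time in s.
With the tool pointing down it reaches from about 0.4 to 0.825 m from the base axis. Payload 7 kg.
Tool frame: the origin (TCP) lies between the finger pads; the fingertips stand 14 mm ahead of it and the grasp point (between the pads) lies 5 mm behind it (r.tips_ahead is the distance from the TCP to the fingertips, in m); z points along the fingers, y is the direction in which the jaws open and shut (so a half turn about z gives the same grasp; the last joint's range is limited). The gripper opens to 88 mm and grips with 3 to 60 N. Pads are 19 mm wide; open, the fingers measure 130 mm over their backs; the gripper's body (78 mm by 193 mm) begins 47 mm behind the grasp point.
Start: joints at [-53.795, 20.546, 0.682, 0, -70.136, -16.507], TCP at [0.227, -0.635, 0.241] pointing down, gripper open.
Joint ranges: [-176.03, 176.03], [-82.01, 121.73], [-58.28, 71.71], [-173.87, 95.51], [-174.79, -0.11], [-173.66, 173.66]. Speed limits (degrees/s): [136.94, 136.94, 172.46, 180, 180, 180].

### API

Orientations are given as [roll, pitch, yaw] about the fixed x, y, z axes, in that order (R = Rz(yaw) Ry(pitch) Rx(roll)).
In Python, from plant import r gives the robot as it stands.
- The arm moves only by the tool apply_moves, never from a script. Its arguments are lists of equal length, an entry for each row: "slide": the shift along the tool's x, y, z as a fraction of full scale, a list of three; "turn": the turn, a rotation vector about the tool's x, y, z as a fraction of full scale, a list of three; "jaw": the closure, from 0 (fully open) to 1 (shut). In form: {"slide": [[dx, dy, dz], ...], "turn": [[wx, wy, wz], ...], "jaw": [jaw, ...]}. A call has 1 to 8 rows; each row shifts and turns the commanded pose from where the row before left it, along the tool's axes as they then stand; what a row does not reach is not made up. Full scale, the value 1, is 0.1 m for a shift and 1.5 rad for a turn. A row lasts 1/10 s, in which the tool goes at most 50 mm and 8.59 degrees, less where a joint would pass 70% of its speed; a pose out of reach is approached as far as the arm can. A call with a number of a shift or a turn outside -1 to 1 is refused whole. A call with a gripper value outside its range is refused whole. The fingers move at their own pace and stop on an object; "newtons" is the grip in N (left out, the last holds). Time passes only in rows, so rows that do not move let the fingers close. It gives the time, the measured TCP pose, the force and the opening at its end, in the units of the state.
- r.get_state(): the state, without advancing time (a new reading comes with each control period).
- r.capture(name): name is "scene" or "top" or "wrist"; returns a dict with "pixels" (420x560x3 uint8, blue, green, red), "depth" (420x560 float32, m along the optical axis (not along the pixel's ray), 0 where there is no reading), "fx", "fy", "cx", "cy" (pixels), "rvec" (rotation vector, rad) and "tvec" (3), from world to camera coordinates, as OpenCV has them. Camera axes: x right, y down, z forward; pixel columns grow to the right and rows downward; lengths in m; the calibration is good to about 2 mm. A picture is of the moment at which its call begins.
- r.close_job(): hands the job in, once; it reports no verdict.
The state is a dict: "time_s": time; "joints": joint angles; "qd": joint speeds; "joint_torque": joint torques, N m; "tcp_pos": TCP position; "eef_rot": TCP orientation; "contact_force": force on the tool from outside, world axes, zero at the start; "moment": the same for the moment, N m; "gripper_width": finger opening in m.
Only numpy, scipy, OpenCV 4.12 (cv2) and the standard library are available. Lean on these libraries where they do the work, as an engineer would, in place of code of your own. Each camera call takes 0.05 s, during which the arm holds its last target.

### The job

The small control cabinet has been left open: shut its right leaf with the set-back steel tongue fully home first, then shut the left leaf so that its blue flange laps over that tongue and sits flush. Then swing the red locking bar down across the joint, past the spring ball, until it lies level and seated in the keeper. Do not knock or shift the capacitor, the tin or the white box standing around.

Things in the scene. Friction and masses are not known exactly. Their poses are not given: they have to be found in the camera images.
- cabinet: grey sheet-metal control cabinet, fixed: 264 wide (y), 100 deep (own x -0.06 to 0.04), 220 high; origin on the table, midway in its width. Its open front faces -x of its own frame (to the robot), +y is left seen from the robot. Its two leaves, 12 thick, hang in front from 8 to 216 above the table; shut, their outer faces lie at own x = -0.073. Neither has a latch or handle: push the outer face.
- rebated_hinge (a point): top of the right leaf's vertical hinge axis: right front edge of the cabinet, in the plane of the shut outer face, 216 above the table (cabinet frame -0.073, -0.132, 0.216).
- flanged_hinge (a point): top of the left leaf's vertical hinge axis (cabinet frame -0.073, +0.132, 0.216).
- rebated_leaf (a joint): opening angle of the right leaf, rad: 0 shut, up to 1.6 open to the robot; starts 0.9 to 1.35. Stiff hinge (about 0.06 N m): stays where left. Its outer face lies in a plane through the hinge axis, 2 to 120 mm off the hinge. On it sits the bar's dark keeper, 74 to 101 mm off the hinge, 151 to 182 above the table, up to 26 proud; elsewhere it is plain but for vent louvres low down.
- flanged_leaf (a joint): opening angle of the left leaf, rad: 0 shut, up to 1.6 open to the robot; starts 0.9 to 1.35. Mirror image of the right leaf, same stiff hinge. Shut before the right leaf it keeps the tongue out: the right leaf then stands about 0.09 rad ajar. It carries the locking bar; its face is clear from 2 to 94 mm off the hinge.
- lock_bar (a joint): angle of the red bar, rad: 0 upright, pi/2 level across the joint to the right (end stop); starts 0 to 0.25. Stiff (0.03 N m), stays where left. From about 1.2 rad it rides over the keeper's spring ball (9 radius, 66 mm from the pivot), needing 2 to 6 N down on the bar 40 mm from the pivot; past about 1.45 the ball holds it down. Both leaves must be shut for it to enter the keeper.
- bar_pivot (a point): point on the bar's pivot axis at mid-thickness of the bar: on the left leaf, 106 mm from its hinge, 14 in front of the outer face, 161 above the table. The axis is square to the leaf. The bar is 10 wide and 8 thick; 10 mm of air lies between it and the leaf's face.
- bar_tip (a point): end of the red bar, on its centre line, 80 mm from the pivot; 241 above the table when the bar is upright (21 above the cabinet's roof), 161 when it is level. The keeper takes the bar 63 to 77 mm from the pivot: a shelf below and a low lip in front, open above.
- rebated_edge (a point): top of the right leaf's outer face at its free edge, 120 mm from its hinge, 216 above the table. Beyond it a bare steel tongue, 20 wide and 5 thick, is set back 7 mm from the face.
- flange_edge (a point): top of the free edge of the left leaf's blue flange, 140 mm from its hinge, 216 above the table. The flange is 20 wide, 5 thick, flush with the outer face; shut, it laps 16 mm in front of the tongue with 2 mm play.
- capacitor_al: standing aluminium capacitor, 48 across, 117 high, loose, origin at the centre of its underside; a bystander left of the cabinet.
- solvent_tin: dark standing tin, 69 across, 96 high, loose, origin at the centre of its underside; a bystander on the left.
- white_box: white standing carton 67 x 68 x 104, loose, origin at the centre of its underside; a bystander on the right.

How it is judged:
By the outcome, as a careful person would: the job done as asked, in the order asked, and still so for the second after the job is handed in, with the robot touching nothing.
It also fails if it takes over 48 s, if anything falls off the work surface, if the arm or the gripper's body presses on something with over 40 N, if the wrist force passes 120 N, or if a joint passes its speed limit or range.

## Working session

There is one attempt and no reset: what is moved stays moved. The work goes in short steps, Python scripts to look and compute and a tool call to move; the robot and the scene stay as the last step left them, time stands still between calls to the robot, and variables do not carry over. Pictures are saved under pics/ and viewed, and the job is handed in when it is done.

Besides the shell and the picture viewer there is one more tool, called after "Request:" by a JSON object that holds its "op" and its "data", one argument or row to a line. apply_moves: Moves the arm, as the interface text tells. Shift numbers are shares of 0.1 m and turn numbers shares of 1.5 rad, none past 1 either way. Its arguments: {"type":"object","properties":{"slide":{"type":"array"},"turn":{"type":"array"},"jaw":{"type":"array"},"newtons":{"type":"number"}},"required":["slide","turn","jaw"]}

```bash
ls; mkdir -p pics; cat > h.py <<'E'
import numpy as np, cv2
from plant import r
def cap(n,f=None):
    c=r.capture(n)
    if f: cv2.imwrite('pics/'+f,c['pixels'])
    R=cv2.Rodrigues(np.array(c['rvec'],float))[0]; t=np.array(c['tvec'],float).ravel()
    c['R']=R;c['t']=t
    d=c['depth'];v,u=np.mgrid[0:d.shape[0],0:d.shape[1]]
    P=np.stack([(u-c['cx'])/c['fx']*d,(v-c['cy'])/c['fy']*d,d],-1)
    W=(P-t)@R; W[d==0]=np.nan
    c['W']=W
    return c
E
python3 - <<'E'
from h import *
a=cap('scene','s0.png');b=cap('top','t0.png')
np.savez('c0.npz',s=a['W'],t=b['W'],sp=a['pixels'],tp=b['pixels'])
print(r.get_state())
E
```

```text
pics
{'time_s': 0.1, 'joints': array([-5.37953611e+01,  2.05889920e+01,  6.38691877e-01, -1.74285991e-02,
       -7.01376345e+01, -1.65074824e+01]), 'qd': array([-0.00287363, -0.13158809,  0.14525475,  0.08096067,  0.00216115,
        0.08525656]), 'joint_torque': array([-2.85123708e-03, -5.84160697e+01,  2.93749827e+01,  7.01538920e+00,
        1.02008818e-02, -7.15970668e-05]), 'tcp_pos': array([ 0.22734061, -0.6351079 ,  0.23969608]), 'eef_rot': array([ 1.79911034e+02, -9.27858055e-03, -1.60308770e+02]), 'contact_force': array([0.21792459, 1.30660529, 0.03249836]), 'moment': array([ 0.00180743, -0.01282179,  0.04716376]), 'gripper_width': 0.08774865771080737}
```

View pics/s0.png

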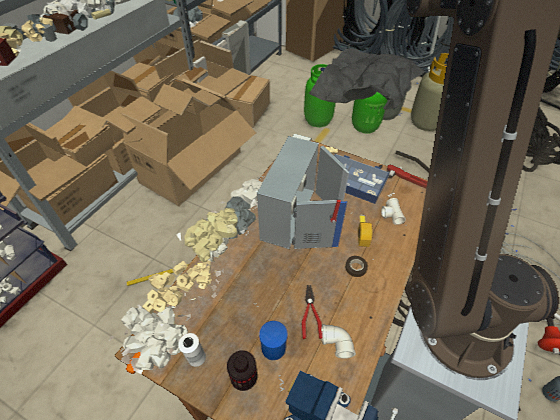

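View pics/t0.png

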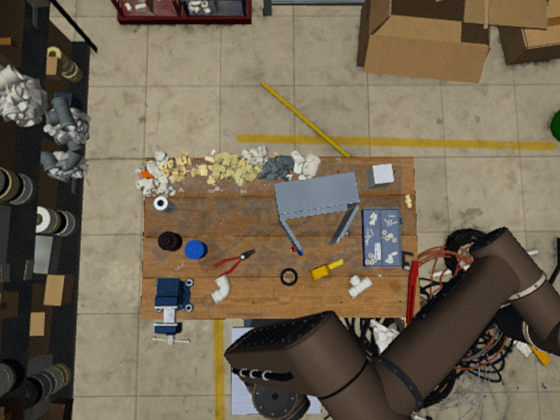

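The scene view shows the cabinet at about (300,200), with both leaves open and the red bar near (335,210). In the top view the roof is at about (317,195), the left leaf spans (282,222) to (300,252), and the right leaf spans (357,207) to (335,240).

```bash
python3 - <<'E'
from h import *
z=np.load('c0.npz');T=z['t'];S=z['s']
def hull(W,box,zr):
    sub=W[box[1]:box[3],box[0]:box[2]].reshape(-1,3)
    return sub[(sub[:,2]>zr[0])&(sub[:,2]<zr[1])]
p=hull(T,(250,150,380,270),(0.19,0.26)); print(len(p))
roof=hull(T,(250,160,380,225),(0.2,0.24))
rect=cv2.minAreaRect((roof[:,:2]*1000).astype(np.float32)); print(rect,cv2.boxPoints(rect), np.median(roof[:,2]))
for nm,W,px in (('t',T,z['tp']),('s',S,z['sp'])):
    im=px.astype(int); 
    red=(im[...,2]>130)&(im[...,1]<60)&(im[...,0]<60)
    red&=(W[...,2]>0.1)&(W[...,2]<.3)&(W[...,0]>.3)&(W[...,0]<.9)
    vs,us=np.nonzero(red); print(nm,len(vs))
    for a,b in list(zip(us,vs))[:40]: print(a,b,np.round(W[b,a],3))
i=cv2.resize(z['tp'][160:270,260:400],None,fx=5,fy=5,interpolation=cv2.INTER_CUBIC);cv2.imwrite('pics/t0z.png',i)
i=cv2.resize(z['sp'][130:260,240:400],None,fx=4.5,fy=4.5,interpolation=cv2.INTER_CUBIC);cv2.imwrite('pics/s0z.png',i)
# top edges of leaves
q=T[200:260,270:370]; 
for v in range(205,260,3):
    for u in range(270,370):
        w=T[v,u]
        if 0.19<w[2]<0.26: print((u,v),np.round(w,3),end=' ')
    print()
E
```

```text
2878
((572.5685424804688, -143.89602661132812), (164.84854125976562, 263.89190673828125), 8.111711502075195) [[ 472.3509     -24.900578 ]
 [ 509.58698   -286.15222  ]
 [ 672.7862    -262.89148  ]
 [ 635.5501      -1.6398315]] 0.21880182522793942
t 6
294 248 [ 0.43  -0.066  0.168]
294 249 [ 0.425 -0.064  0.241]
294 250 [ 0.422 -0.064  0.236]
295 250 [ 0.422 -0.067  0.24 ]
294 251 [ 0.419 -0.064  0.241]
295 251 [ 0.419 -0.067  0.24 ]
s 37
337 200 [ 0.425 -0.062  0.239]
338 200 [ 0.421 -0.06   0.243]
339 200 [ 0.42  -0.065  0.24 ]
337 201 [ 0.424 -0.06   0.238]
338 201 [ 0.421 -0.06   0.24 ]
339 201 [ 0.419 -0.062  0.24 ]
337 203 [ 0.422 -0.057  0.234]
338 203 [ 0.419 -0.059  0.234]
337 204 [ 0.421 -0.057  0.231]
338 204 [ 0.419 -0.059  0.23 ]
337 205 [ 0.421 -0.059  0.225]
338 205 [ 0.419 -0.059  0.226]
337 206 [ 0.421 -0.059  0.221]
336 207 [ 0.423 -0.059  0.216]
337 207 [ 0.421 -0.06   0.216]
336 208 [ 0.422 -0.059  0.212]
337 208 [ 0.42  -0.059  0.213]
336 209 [ 0.422 -0.059  0.208]
337 209 [ 0.419 -0.059  0.209]
335 210 [ 0.423 -0.055  0.207]
336 210 [ 0.421 -0.058  0.205]
335 211 
[... 8167 characters left out ...]
1 -0.071  0.21 ] (297, 241) [ 0.451 -0.074  0.214] (336, 241) [ 0.45  -0.201  0.196] (337, 241) [ 0.449 -0.202  0.216] (338, 241) [ 0.449 -0.205  0.215] 
(295, 244) [ 0.441 -0.068  0.204] (296, 244) [ 0.441 -0.071  0.21 ] (297, 244) [ 0.441 -0.074  0.214] (299, 244) [ 0.441 -0.081  0.213] 
(297, 247) [ 0.432 -0.075  0.203] (298, 247) [ 0.432 -0.077  0.215] (299, 247) [ 0.431 -0.081  0.215] (300, 247) [ 0.432 -0.084  0.211] (301, 247) [ 0.432 -0.087  0.21 ] 
(293, 250) [ 0.422 -0.061  0.239] (294, 250) [ 0.422 -0.064  0.236] (295, 250) [ 0.422 -0.067  0.24 ] (299, 250) [ 0.422 -0.08   0.214] (300, 250) [ 0.422 -0.083  0.218] 
(301, 253) [ 0.412 -0.087  0.215] (302, 253) [ 0.412 -0.09   0.216]
```

View pics/t0z.png

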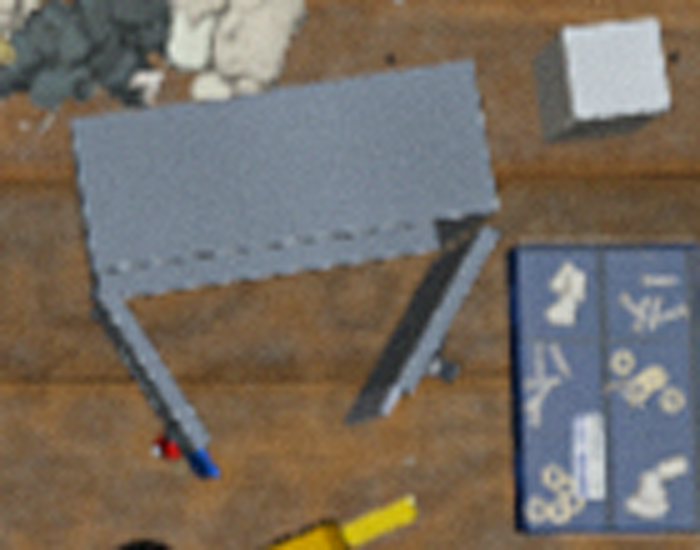

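View pics/s0z.png

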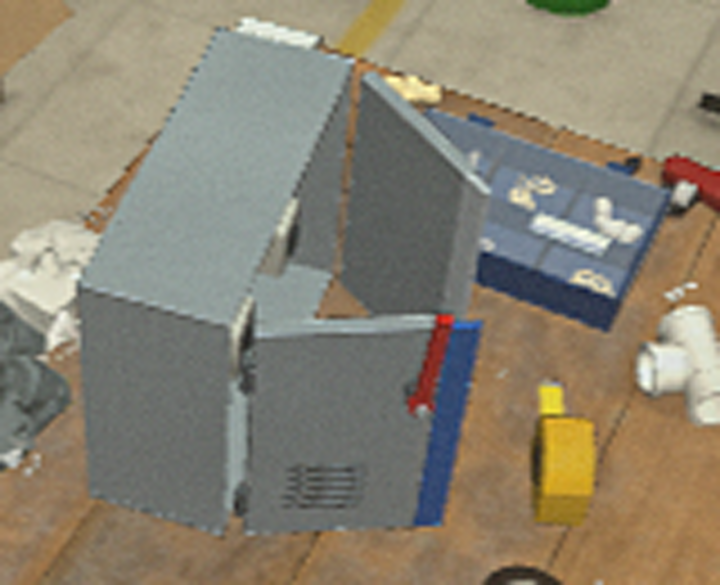

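```bash
python3 - <<'E'
from h import *
z=np.load('c0.npz');T=z['t'];S=z['s']
m=((T[...,2]>0.2)&(T[...,2]<.235)&(T[...,0]>.3)&(T[...,0]<.75)&(T[...,1]>-.35)&(T[...,1]<.1)).astype(np.uint8)
m=cv2.morphologyEx(m,cv2.MORPH_CLOSE,np.ones((3,3)))
o=cv2.morphologyEx(m,cv2.MORPH_OPEN,np.ones((11,11)))
n,l,st,ce=cv2.connectedComponentsWithStats(o);print(st)
k=1+np.argmax(st[1:,4]);roof=T[l==k];roof=roof[~np.isnan(roof[:,0])]
A=np.float32(roof[:,:2]*1000);rect=cv2.minAreaRect(A);print(rect);b=cv2.boxPoints(rect)
print(b)
# moments-based yaw
C=np.cov(A.T);w,v=np.linalg.eigh(C);print('yaw pca',np.degrees(np.arctan2(v[0,1],v[1,1])),'sizes',np.sqrt(w*12),A.mean(0))
yaw=-np.arctan(v[0,1]/v[1,1])
ey=np.array([-np.sin(yaw),np.cos(yaw)]);ex=np.array([np.cos(yaw),np.sin(yaw)])
print('yaw',np.degrees(yaw))
# local coords
for nm,q in (('x',A@ex),('y',A@ey)): print(nm,np.percentile(q,[0,1,2,50,98,99,100]))
np.save('roof.npy',A)
# leaves
rest=T[(m>0)&(cv2.dilate(o,np.ones((5,5)))==0)&(T[...,2]>.205)&(T[...,2]<.224)]
for nm,s in (('R',rest[rest[:,1]<-.19]),('L',rest[rest[:,1]>-.1])):
    s=s[s[:,0]<.54]
    f=cv2.fitLine(np.float32(s[:,:2]*1000),cv2.DIST_HUBER,0,.01,.01).ravel();print(nm,len(s),f,np.degrees(np.arctan2(f[1],f[0])))
# bystanders
for nm,u,v,h in (('cap',161,203,.117),('tin',169,240,.096),('blue',196,248,.1),('box',383,174,.104)):
    w=T[v-25:v+25,u-25:u+25].reshape(-1,3);w=w[(w[:,2]>h-.015)&(w[:,2]<h+.015)];print(nm,len(w),np.nanmedian(w,0),np.nanmin(w,0),np.nanmax(w,0))
E
```

```text
[[     0      0    560    420 232721]
 [   276    174     82     39   2479]]
((604.3316040039062, -139.33599853515625), (100.51853942871094, 263.8304748535156), 8.064186096191406)
[[ 536.06396    -15.775694 ]
 [ 573.0747    -276.99725  ]
 [ 672.59924   -262.8963   ]
 [ 635.5885      -1.6747437]]
yaw pca -8.158996995318725 sizes [ 99.00691502 260.18472144] [ 604.0345  -138.77307]
yaw 8.158996995318727
x [528.24576454 529.38520267 530.65221277 578.10339795 626.19672146
 627.20008415 628.85128371]
y [-355.63518838 -351.64693977 -348.77746759 -222.99459425  -98.15578502
  -95.24145179  -91.78109238]
R 129 [   0.8539195   -0.5204051  494.48407   -232.34569  ] -31.359428
L 153 [  0.8598076   0.5106181 469.21338   -57.380646 ] 30.705004
cap 100 [0.59844616 0.39601748 0.10440996] [0.57015156 0.30843745 0.10203895] [0.67643036 0.44043406 0.1317376 ]
tin 233 [0.44510893 0.30308997 0.09094103] [0.39654131 0.28013022 0.08108542] [0.49143975 0.40574144 0.10033854]
blue 298 [0.42923927 0.27765098 0.09055675] [0.39644851 0.24421241 0.0851398 ] [0.47003658 0.35992845 0.10033854]
box 383 [ 0.6880124  -0.38520459  0.10285104] [ 0.65313491 -0.42131879  0.08969411] [ 0.72493052 -0.34894611  0.11205763]
```

Request:
{"op": "apply_moves", "data": {
  "slide": [
    [0,0,0],
    [0,0,0],
    [-0.1,0.1,0],
    [-0.2,0.2,0],
    [-0.25,0.25,0],
    [-0.25,0.25,0],
    [-0.25,0.25,0],
    [-0.25,0.25,0]
  ],
  "turn": [
    [0,0,0.0675],
    [0,0,0.0675],
    [0,0,0],
    [0,0,0],
    [0,0,0],
    [0,0,0],
    [0,0,0],
    [0,0,0]
  ],
  "jaw": [1,1,1,1,1,1,1,1],
  "newtons": 20
}}

```text
time_s: 0.9
tcp_pos: [0.3386, -0.4866, 0.2403]
eef_rot: [180.0, -0.0, -171.8]
contact_force: [1.3, 0.0, -0.6]
gripper_width: 0.029
```

```bash
cat >> h.py <<'E'
YAW=np.radians(8.1); O=np.array([0.6139,-0.1376])
def own(p):
    d=np.array(p[:2])-O; c,s=np.cos(YAW),np.sin(YAW)
    return np.array([d[0]*c+d[1]*s,-d[0]*s+d[1]*c]+list(p[2:3]))
def st():
    s=r.get_state()
    print('t',round(s['time_s'],2),'own mm',np.round(own(s['tcp_pos'])*1000,1),'rpy',np.round(s['eef_rot'],2),'F',np.round(s['contact_force'],1),'w',round(s['gripper_width'],4),'j',np.round(s['joints'],0))
E
python3 -c "
from h import *
st()"
```

```text
t 0.9 own mm [-321.7 -306.8  240.3] rpy [ 179.98   -0.   -171.78] F [ 1.3  0.  -0.6] w 0.029 j [-36.  13. -10.  -0. -67. -45.]
```

Request:
{"op": "apply_moves", "data": {
  "slide": [
    [-0.25,0.25,0],
    [-0.25,0.25,0],
    [-0.25,0.25,0],
    [-0.25,0.3,0],
    [-0.25,0.3,0],
    [-0.2,0.25,0],
    [-0.15,0.2,0.16],
    [0,0,0.2]
  ],
  "turn": [
    [0,0,0],
    [0,0,0],
    [0,0,0],
    [0,0,0],
    [0,0,0],
    [0,0,0],
    [0,0,0],
    [0,0,0]
  ],
  "jaw": [1,1,1,1,1,1,1,1]
}}

```text
time_s: 1.7
tcp_pos: [0.4728, -0.285, 0.205]
eef_rot: [-180.0, 0.1, -171.6]
contact_force: [0.3, -0.1, -1.0]
gripper_width: 0.0002
```

```bash
python3 -c "
from h import *
st();c=cap('scene','s1.png');cv2.imwrite('pics/s1z.png',cv2.resize(c['pixels'][120:260,240:400],None,fx=4.5,fy=4.5,interpolation=cv2.INTER_CUBIC))
cap('wrist','w1.png')"
```

```text
t 1.7 own mm [-160.5 -126.1  205. ] rpy [-1.7997e+02  1.5000e-01 -1.7160e+02] F [ 0.3 -0.1 -1. ] w 0.0002 j [-11.  10. -18.  -0. -61. -71.]
```

View pics/s1z.png

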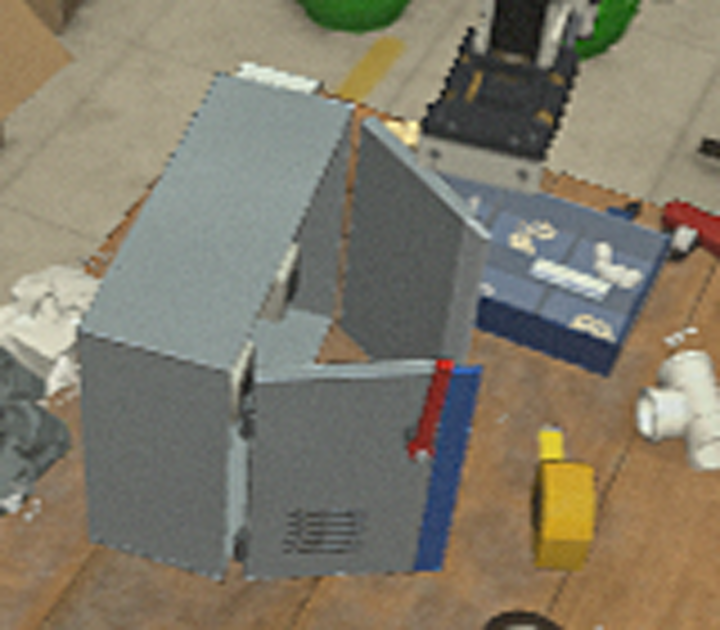

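View pics/w1.png

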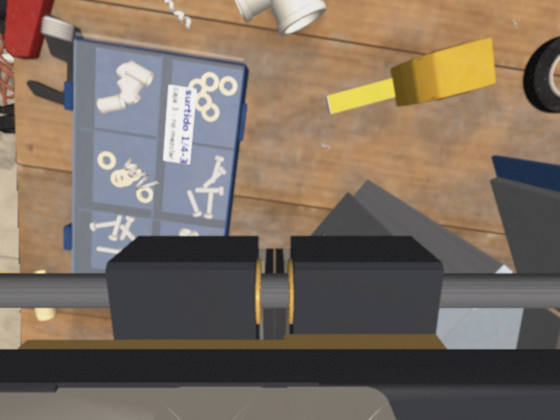

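Request:
{"op": "apply_moves", "data": {
  "slide": [
    [-0.1,0.08,0],
    [-0.1,0.09,0],
    [-0.1,0.09,0],
    [-0.1,0.09,0],
    [-0.1,0.09,0],
    [-0.08,0.08,0],
    [-0.06,0.07,0],
    [-0.05,0,0]
  ],
  "turn": [
    [0,0,0],
    [0,0,0],
    [0,0,0],
    [0,0,0],
    [0,0,0],
    [0,0,0],
    [0,0,0],
    [0,0,0]
  ],
  "jaw": [1,1,1,1,1,1,1,1]
}}

```text
time_s: 2.6
tcp_pos: [0.5312, -0.2184, 0.2044]
eef_rot: [180.0, -0.0, -171.9]
contact_force: [-1.4, 0.3, -0.1]
gripper_width: 0.0004
```

```bash
cat >> h.py <<'E'
def leaves(tag):
    # faces: points z 0.05-0.14 from scene; print top-edge heights in top view
    c=cap('top','t_%s.png'%tag);W=c['W'];q=(W.reshape(-1,3)[:,:2]-O);cs,sn=np.cos(YAW),np.sin(YAW)
    X=q[:,0]*cs+q[:,1]*sn;Y=-q[:,0]*sn+q[:,1]*cs;Z=W.reshape(-1,3)[:,2]
    k=(Z>.20)&(Z<.224)&(X<-.06)&(X>-.25)&(abs(Y)<.16)
    for y0 in np.arange(-.13,.13,.02):
        s=X[k&(Y>y0)&(Y<y0+.02)]
        if len(s): print(round(y0+.01,2),len(s),np.round(np.percentile(s,[2,50,98])*1000,1))
    cv2.imwrite('pics/t_%sz.png'%tag,cv2.resize(c['pixels'][160:270,260:400],None,fx=5,fy=5,interpolation=cv2.INTER_CUBIC))
    c=cap('scene');cv2.imwrite('pics/s_%sz.png'%tag,cv2.resize(c['pixels'][120:260,240:400],None,fx=4.5,fy=4.5,interpolation=cv2.INTER_CUBIC))
E
python3 -c "
from h import *
st();leaves('a')"
```

```text
t 2.6 own mm [-93.2 -68.4 204.4] rpy [ 1.7997e+02 -2.0000e-02 -1.7185e+02] F [-1.4  0.3 -0.1] w 0.0004 j [ -3.  13. -15.  -0. -62. -79.]
0.08 6 [-199.1 -194.3 -178.4]
```

View pics/s_az.png

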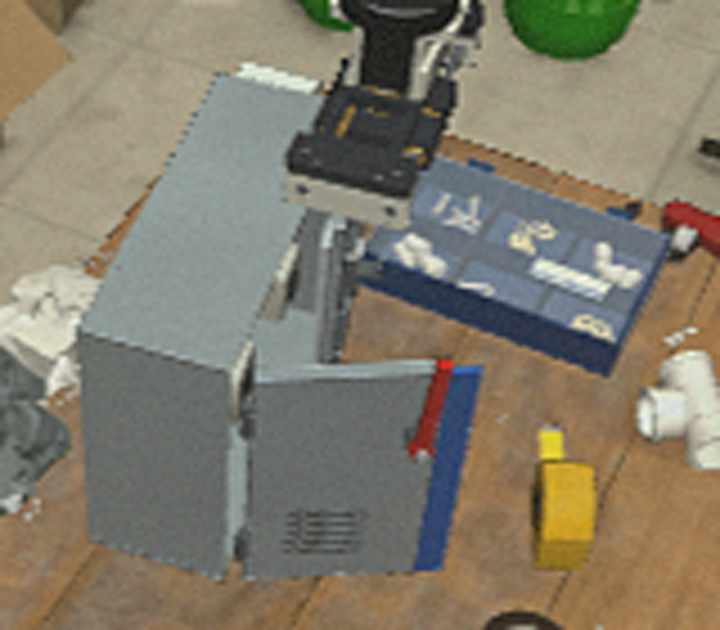

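View pics/t_az.png

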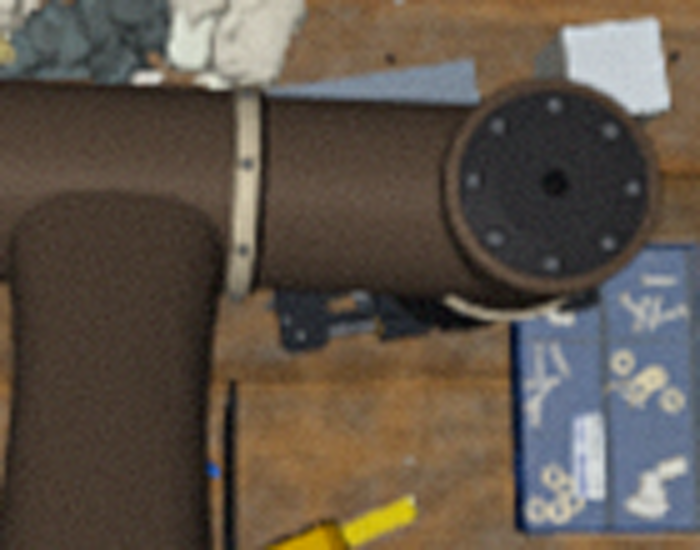

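The right leaf is nearly shut (scene view, around (325,280)), and the pushing force is low at 1.4 N. I'll continue in small steps until it hits the stop.

Request:
{"op": "apply_moves", "data": {
  "slide": [
    [-0.04,0,0],
    [-0.03,0,0],
    [-0.02,0,0],
    [-0.02,0,0]
  ],
  "turn": [
    [0,0,0],
    [0,0,0],
    [0,0,0],
    [0,0,0]
  ],
  "jaw": [1,1,1,1]
}}

```text
time_s: 3.1
tcp_pos: [0.5418, -0.2182, 0.2045]
eef_rot: [180.0, -0.0, -171.9]
contact_force: [0.1, -0.4, -0.5]
gripper_width: 0.0004
```

```bash
python3 -c "
from h import *
st()"
```

```text
t 3.1 own mm [-82.7 -69.6 204.5] rpy [ 1.7999e+02 -1.0000e-02 -1.7192e+02] F [ 0.1 -0.4 -0.5] w 0.0004 j [ -3.  14. -14.  -0. -62. -79.]
```

Request:
{"op": "apply_moves", "data": {
  "slide": [
    [-0.01,0,0],
    [-0.01,0,0]
  ],
  "turn": [
    [0,0,0],
    [0,0,0]
  ],
  "jaw": [1,1]
}}

```text
time_s: 3.3
tcp_pos: [0.5426, -0.218, 0.2045]
eef_rot: [180.0, -0.1, -171.9]
contact_force: [-8.3, -0.0, 4.4]
gripper_width: 0.0002
```

Request:
{"op": "apply_moves", "data": {
  "slide": [
    [-0.01,0,0],
    [-0.01,0,0]
  ],
  "turn": [
    [0,0,0],
    [0,0,0]
  ],
  "jaw": [1,1]
}}

```text
time_s: 3.5
tcp_pos: [0.5427, -0.218, 0.2045]
eef_rot: [180.0, -0.3, -171.9]
contact_force: [-14.3, -0.2, 9.4]
gripper_width: 0.0007
```

The stop is reached: the force rises while the tool stays at own x = -0.082. Next I retreat, go up and over, and come down on the left side.

Request:
{"op": "apply_moves", "data": {
  "slide": [
    [0.1,0,0],
    [0.25,0,0],
    [0.3,0,-0.2],
    [0.1,0,-0.4],
    [0,0.2,-0.36],
    [0,0.3,0],
    [0,0.35,0],
    [0,0.35,0]
  ],
  "turn": [
    [0,0,0],
    [0,0,0],
    [0,0,0],
    [0,0,0],
    [0,0,0],
    [0,0,0],
    [0,0,0],
    [0,0,0]
  ],
  "jaw": [1,1,1,1,1,1,1,1]
}}

```text
time_s: 4.3
tcp_pos: [0.4546, -0.1083, 0.3012]
eef_rot: [180.0, 0.2, -172.0]
contact_force: [0.7, 0.4, 0.5]
gripper_width: 0.0007
```

Request:
{"op": "apply_moves", "data": {
  "slide": [
    [0,0.35,0],
    [0,0.35,0],
    [0,0.25,0],
    [0,0.15,0],
    [0,0,0]
  ],
  "turn": [
    [0,0,0],
    [0,0,0],
    [0,0,0],
    [0,0,0],
    [0,0,0]
  ],
  "jaw": [1,1,1,1,1]
}}

```text
time_s: 4.8
tcp_pos: [0.4393, 0.0012, 0.301]
eef_rot: [179.9, 0.1, -171.8]
contact_force: [-0.3, -0.4, -0.4]
gripper_width: 0.0003
```

```bash
python3 -c "
from h import *
st();leaves('b')"
```

```text
t 4.8 own mm [-153.3  162.   301. ] rpy [ 1.7995e+02  1.3000e-01 -1.7177e+02] F [-0.3 -0.4 -0.4] w 0.0003 j [  26.   -5.  -21.   -0.  -73. -108.]
-0.12 26 [-72.6 -67.1 -60.9]
-0.1 25 [-72.7 -67.4 -61.1]
-0.08 25 [-72.6 -66.8 -60.7]
-0.06 25 [-72.7 -67.3 -61. ]
-0.04 26 [-72.7 -67.3 -60.8]
-0.02 23 [-72.5 -67.3 -61.5]
0.0 12 [-65.9 -63.6 -61.2]
0.06 1 [-60.2 -60.2 -60.2]
0.08 3 [-199.3 -196.3 -195.8]
```

View pics/s_bz.png

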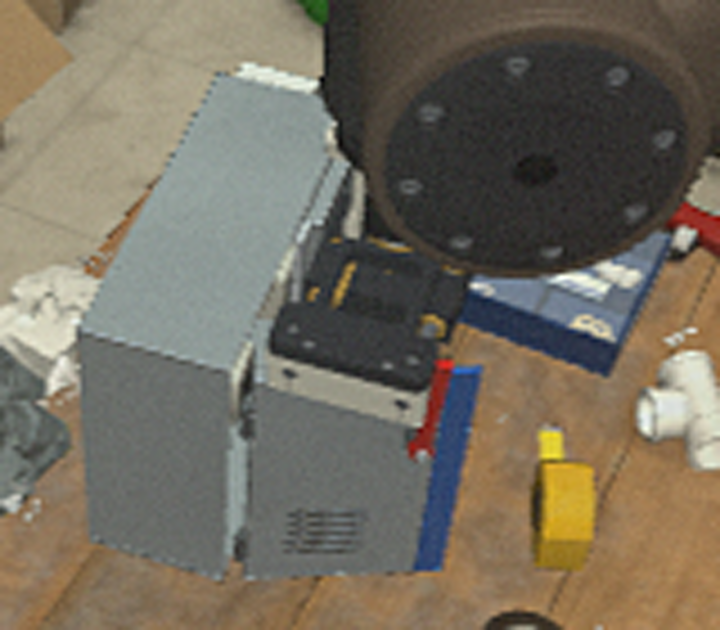

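View pics/t_bz.png

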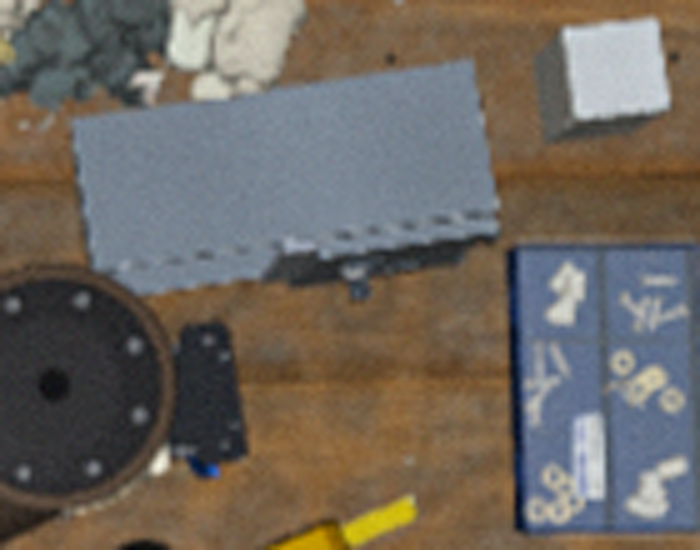

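Request:
{"op": "apply_moves", "data": {
  "slide": [
    [0,0,0.3],
    [0,0,0.35],
    [0,0,0.28],
    [0,0,0],
    [-0.07,-0.1,0],
    [-0.08,-0.1,0],
    [-0.08,-0.1,0],
    [-0.08,-0.1,0]
  ],
  "turn": [
    [0,0,0],
    [0,0,0],
    [0,0,0],
    [0,0,0],
    [0,0,0],
    [0,0,0],
    [0,0,0],
    [0,0,0]
  ],
  "jaw": [1,1,1,1,1,1,1,1]
}}

```text
time_s: 5.7
tcp_pos: [0.4762, -0.0365, 0.2083]
eef_rot: [180.0, 0.0, -172.0]
contact_force: [-3.3, 1.9, 3.5]
gripper_width: 0.0008
```

Request:
{"op": "apply_moves", "data": {
  "slide": [
    [-0.08,-0.1,0],
    [-0.08,-0.1,0],
    [-0.08,-0.1,0],
    [-0.06,-0.1,0],
    [-0.02,-0.07,0]
  ],
  "turn": [
    [0,0,0],
    [0,0,0],
    [0,0,0],
    [0,0,0],
    [0,0,0]
  ],
  "jaw": [1,1,1,1,1]
}}

```text
time_s: 6.2
tcp_pos: [0.5147, -0.0786, 0.2074]
eef_rot: [-180.0, -0.0, -171.9]
contact_force: [-1.4, 0.7, -1.4]
gripper_width: 0.0005
```

```bash
python3 -c "
from h import *
st();leaves('c')"
```

```text
t 6.2 own mm [-89.9  72.4 207.4] rpy [-1.7997e+02 -1.0000e-02 -1.7192e+02] F [-1.4  0.7 -1.4] w 0.0005 j [ 13.   7. -21.   0. -61. -95.]
-0.12 28 [-72.5 -67.6 -60.6]
-0.1 23 [-72.6 -66.4 -60.8]
-0.08 28 [-72.7 -68.  -61. ]
-0.06 25 [-72.6 -67.8 -60.8]
-0.04 15 [-72.  -66.2 -61.7]
```

View pics/s_cz.png

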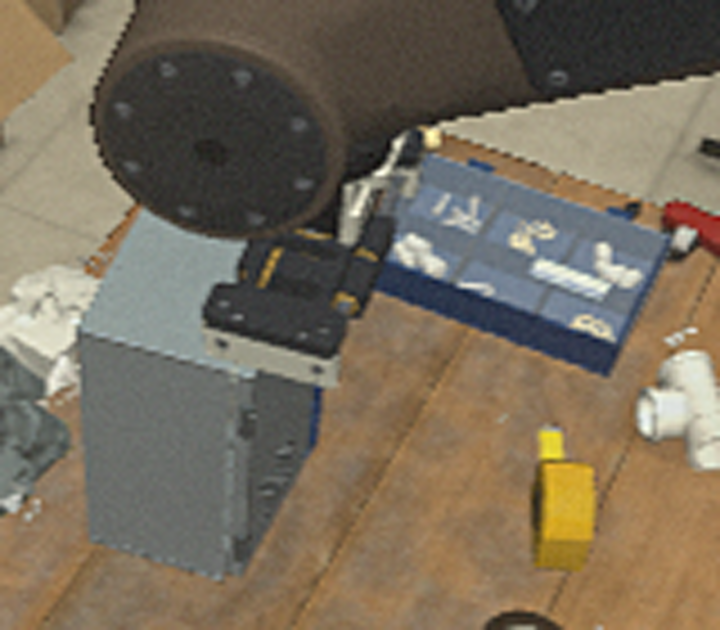

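Request:
{"op": "apply_moves", "data": {
  "slide": [
    [-0.03,0,0],
    [-0.02,0,0],
    [-0.02,0,0],
    [-0.01,0,0],
    [-0.01,0,0]
  ],
  "turn": [
    [0,0,0],
    [0,0,0],
    [0,0,0],
    [0,0,0],
    [0,0,0]
  ],
  "jaw": [1,1,1,1,1]
}}

```text
time_s: 6.8
tcp_pos: [0.5219, -0.0763, 0.2076]
eef_rot: [180.0, -0.1, -171.9]
contact_force: [-7.4, 0.6, 4.3]
gripper_width: 0.0005
```

Request:
{"op": "apply_moves", "data": {
  "slide": [
    [-0.01,0,0],
    [-0.01,0,0]
  ],
  "turn": [
    [0,0,0],
    [0,0,0]
  ],
  "jaw": [1,1]
}}

```text
time_s: 7.0
tcp_pos: [0.522, -0.0763, 0.2076]
eef_rot: [180.0, -0.3, -171.9]
contact_force: [-14.9, 0.7, 11.7]
gripper_width: 0.0007
```

```bash
python3 -c "
from h import *
st()"
```

```text
t 7.0 own mm [-82.3  73.6 207.6] rpy [ 179.99   -0.29 -171.9 ] F [-14.9   0.7  11.7] w 0.0007 j [ 13.   8. -20.  -0. -62. -95.]
```

Request:
{"op": "apply_moves", "data": {
  "slide": [
    [0.1,0,0],
    [0.25,0,0],
    [0.3,0,0],
    [0.3,0,-0.3],
    [0.2,0,-0.3],
    [0,0,-0.2]
  ],
  "turn": [
    [0,0,0],
    [0,0,0],
    [0,0,0],
    [0,0,0],
    [0,0,0],
    [0,0,0]
  ],
  "jaw": [1,1,1,1,1,1]
}}

```text
time_s: 7.6
tcp_pos: [0.4094, -0.0925, 0.2901]
eef_rot: [180.0, 0.3, -171.9]
contact_force: [0.4, -0.8, 0.2]
gripper_width: 0.0004
```

```bash
python3 -c "
from h import *
st();leaves('d');cap('wrist','w2.png')"
```

```text
t 7.6 own mm [-196.2   73.5  290.1] rpy [ 179.98    0.25 -171.89] F [ 0.4 -0.8  0.2] w 0.0004 j [ 14.  -7. -25.   0. -72. -96.]
-0.12 25 [-72.4 -67.6 -61.4]
-0.1 23 [-72.7 -67.2 -61.1]
-0.08 26 [-72.6 -66.7 -61.1]
-0.06 23 [-72.5 -67.1 -61. ]
-0.04 26 [-72.8 -67.5 -61. ]
-0.02 26 [-72.8 -67.1 -61.1]
0.0 22 [-72.9 -66.6 -61.2]
0.02 31 [-90.8 -69.1 -61.5]
0.04 25 [-73.  -67.  -61.5]
0.06 25 [-72.9 -67.9 -61.8]
0.08 25 [-73.  -66.7 -60.6]
0.1 24 [-73.1 -67.  -62. ]
0.12 27 [-72.9 -67.4 -60.5]
```

View pics/t_dz.png

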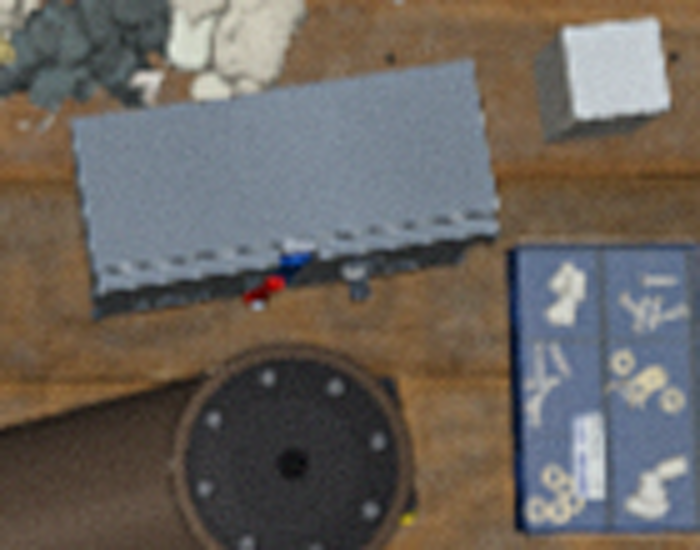

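View pics/s_dz.png

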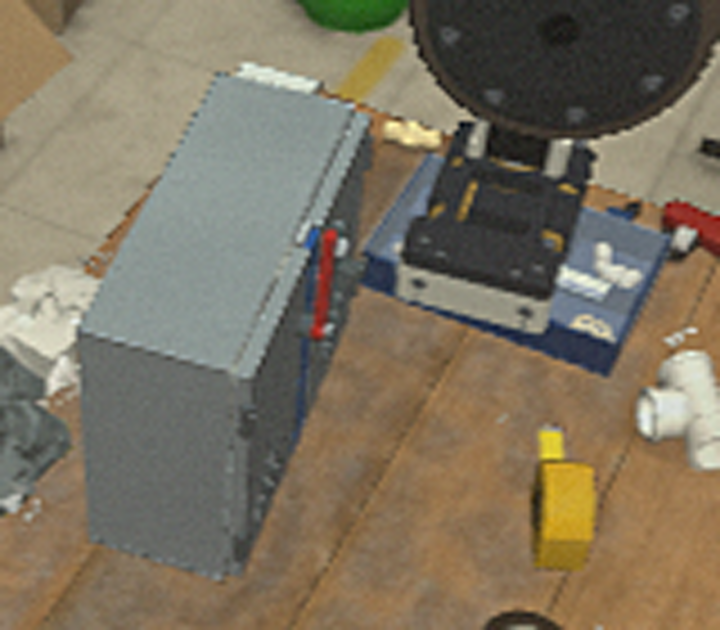

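View pics/w2.png

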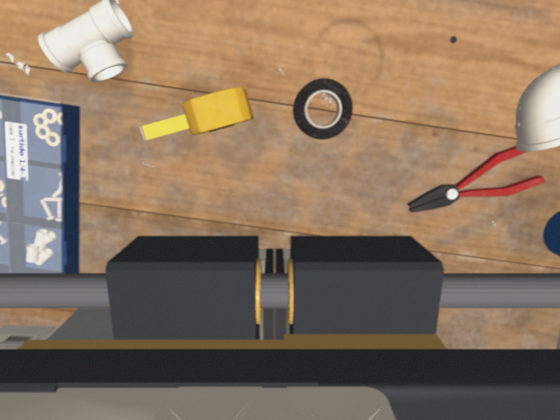

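Both leaves lie flush, with top edges at own x of about -72.7 (right) and -73 mm (left), and the red bar stands nearly upright in front. Next I tilt the tool 30° backward, open the jaws, and use the right finger on the bar.

Request:
{"op": "apply_moves", "data": {
  "slide": [
    [0,0,0],
    [0,0,0],
    [0,0,0],
    [0,0,0],
    [0,0,0],
    [0,0,0],
    [0,0,0]
  ],
  "turn": [
    [0,-0.06,0],
    [0,-0.08,0],
    [0,-0.08,0],
    [0,-0.08,0],
    [0,-0.049,0],
    [0,0,0],
    [0,0,0]
  ],
  "jaw": [0,0,0,0,0,0,0]
}}

```text
time_s: 8.45
tcp_pos: [0.4106, -0.0921, 0.2875]
eef_rot: [-180.0, 29.9, -171.9]
contact_force: [-0.4, -0.1, 0.8]
gripper_width: 0.0509
```

```bash
python3 -c "
from h import *
st();c=cap('wrist','w3.png')
W=c['W'];im=c['pixels'].astype(int)
red=(im[...,2]>130)&(im[...,1]<70)&(im[...,0]<70)&(W[...,0]>.4)&(W[...,0]<.6)
p=np.array([own(w) for w in W[red]]);print(len(p))
if len(p):
  p=p[(p[:,0]<-.07)&(p[:,0]>-.11)&(p[:,2]>.14)];print(np.round(p[::max(1,len(p)//40)]*1000,0))
"
```

```text
t 8.45 own mm [-194.8   73.7  287.5] rpy [-179.99   29.94 -171.85] F [-0.4 -0.1  0.8] w 0.0509 j [  20.  -26.  -47.    9.  -40. -107.]
108
[[-90.  32. 161.]
 [-91.  35. 162.]
 [-91.  34. 163.]
 [-90.  33. 164.]
 [-90.  34. 163.]
 [-89.  26. 164.]
 [-90.  28. 165.]
 [-90.  31. 165.]
 [-90.  33. 165.]
 [-90.  34. 165.]
 [-90.  30. 166.]
 [-91.  32. 167.]
 [-89.  33. 165.]
 [-87.  35. 163.]
 [-89.  31. 166.]
 [-89.  33. 166.]
 [-87.  34. 165.]
 [-91.  31. 169.]
 [-90.  32. 169.]
 [-85.  33. 163.]
 [-85.  35. 164.]
 [-90.  31. 170.]
 [-88.  33. 167.]
 [-85.  34. 165.]
 [-90.  30. 171.]
 [-90.  31. 171.]
 [-86.  32. 167.]
 [-84.  34. 165.]
 [-89.  31. 171.]
 [-85.  32. 167.]
 [-91.  30. 174.]
 [-90.  32. 173.]
 [-91.  31. 175.]
 [-91.  29. 176.]
 [-90.  31. 175.]
 [-90.  30. 176.]
 [-90.  30. 177.]
 [-90.  31. 178.]
 [-90.  31. 179.]
 [-90.  30. 180.]
 [-90.  32. 180.]
 [-91.  30. 182.]
 [-90.  31. 183.]]
```

View pics/w3.png

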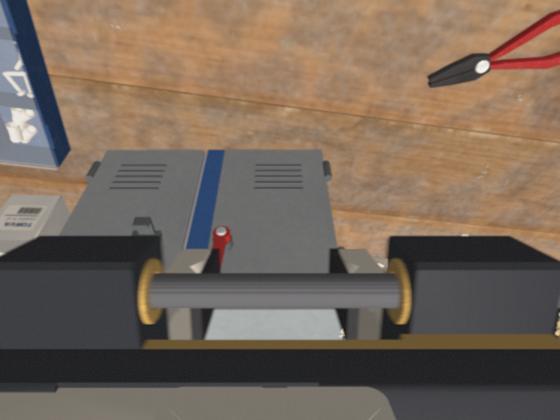

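Request:
{"op": "apply_moves", "data": {
  "slide": [
    [0,0.1,0.2],
    [0,0.15,0.35],
    [-0.02,0.115,0.33],
    [0,0,0],
    [0,0,0]
  ],
  "turn": [
    [0,0,0],
    [0,0,0],
    [0,0,0],
    [0,0,0],
    [0,0,0]
  ],
  "jaw": [0,0,0,0,0]
}}

```text
time_s: 9.0
tcp_pos: [0.4515, -0.0498, 0.2113]
eef_rot: [-179.9, 29.7, -171.9]
contact_force: [-0.4, -0.1, 0.5]
gripper_width: 0.0867
```

```bash
python3 -c "
from h import *
st();leaves('e');cap('wrist','w4.png')"
```

```text
t 9.0 own mm [-148.4  109.8  211.3] rpy [-179.89   29.74 -171.85] F [-0.4 -0.1  0.5] w 0.0867 j [  24.  -17.  -57.   21.  -23. -123.]
-0.12 23 [-72.6 -66.7 -61.3]
-0.1 27 [-72.7 -67.8 -60.9]
-0.08 25 [-72.6 -66.2 -60.9]
-0.06 26 [-72.8 -67.5 -61.2]
-0.04 26 [-72.6 -67.7 -61. ]
-0.02 26 [-72.6 -67.  -61.8]
0.0 21 [-72.7 -65.7 -60.6]
0.02 28 [-90.6 -69.2 -61.5]
0.04 27 [-72.8 -67.8 -61.5]
0.06 41 [-150.4  -71.5  -61.1]
0.08 25 [-73.1 -67.2 -61. ]
0.1 25 [-72.9 -66.8 -60.7]
0.12 24 [-72.9 -67.4 -61.2]
```

View pics/s_ez.png

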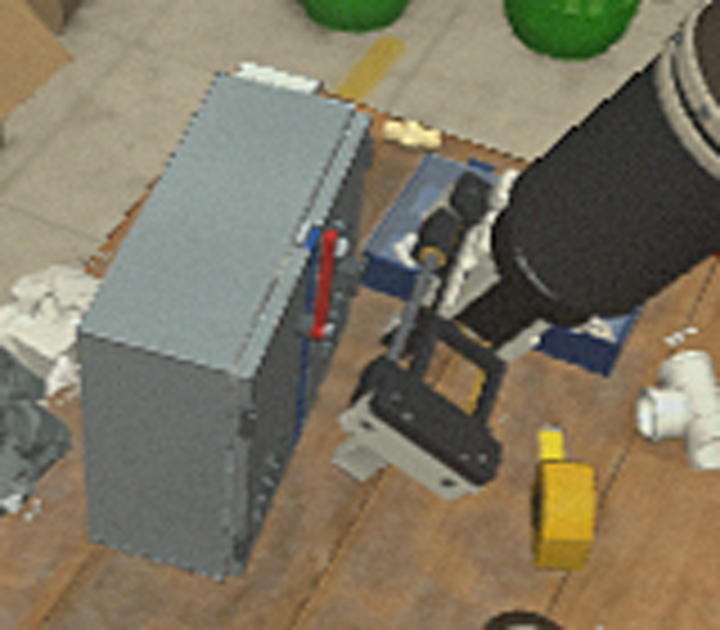

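View pics/w4.png

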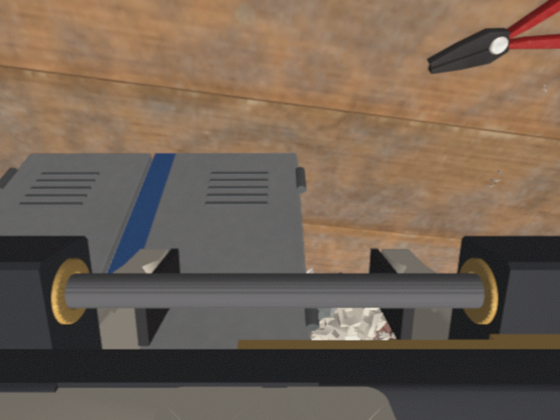

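Request:
{"op": "apply_moves", "data": {
  "slide": [
    [0,0,0],
    [0,0,0],
    [-0.15,0,0.05],
    [-0.2,0,0.05],
    [-0.15,0,0.05],
    [-0.04,0,0.01],
    [0,0,0]
  ],
  "turn": [
    [0,0.058,0],
    [0,0.058,0],
    [0,0,0],
    [0,0,0],
    [0,0,0],
    [0,0,0],
    [0,0,0]
  ],
  "jaw": [0,0,0,0,0,0,0]
}}

```text
time_s: 9.85
tcp_pos: [0.507, -0.0418, 0.2165]
eef_rot: [180.0, 20.1, -171.9]
contact_force: [-0.4, -0.1, -0.8]
gripper_width: 0.0875
```

```bash
python3 -c "
from h import *
st();leaves('f');cap('wrist','w5.png')"
```

```text
t 9.85 own mm [-92.4 109.9 216.5] rpy [ 179.97   20.07 -171.95] F [-0.4 -0.1 -0.8] w 0.0875 j [  21.   -6.  -40.    7.  -37. -107.]
-0.12 25 [-72.4 -67.7 -61. ]
-0.1 25 [-72.5 -67.1 -60.9]
-0.08 26 [-72.5 -67.4 -60.9]
-0.06 24 [-72.5 -67.1 -60.9]
-0.04 24 [-72.6 -67.  -60.7]
-0.02 25 [-72.6 -66.8 -61.5]
0.0 21 [-72.5 -66.  -61.2]
0.02 17 [-72.1 -65.4 -61.4]
0.04 20 [-70.2 -66.1 -61.2]
0.06 23 [-72.5 -67.1 -61.5]
0.08 25 [-73.  -67.6 -61.2]
0.1 25 [-73.1 -67.8 -61.9]
0.12 26 [-73.1 -67.7 -61.3]
```

View pics/s_fz.png

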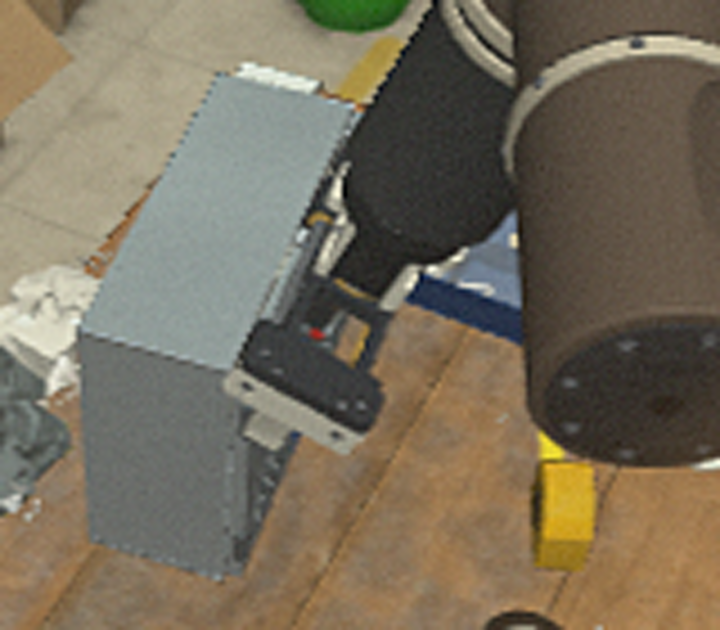

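View pics/t_fz.png

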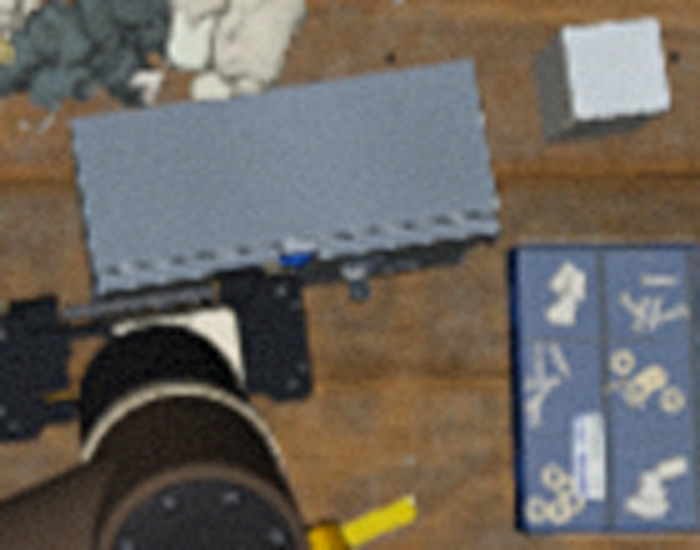

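Request:
{"op": "apply_moves", "data": {
  "slide": [
    [0,-0.08,0],
    [0,-0.08,0],
    [0,-0.08,0],
    [0,-0.08,0],
    [0,-0.08,0],
    [0,-0.08,0],
    [0,-0.08,0],
    [0,-0.08,0]
  ],
  "turn": [
    [0,0,0],
    [0,0,0],
    [0,0,0],
    [0,0,0],
    [0,0,0],
    [0,0,0],
    [0,0,0],
    [0,0,0]
  ],
  "jaw": [0,0,0,0,0,0,0,0]
}}

```text
time_s: 10.8
tcp_pos: [0.5149, -0.1053, 0.2161]
eef_rot: [180.0, 20.1, -171.9]
contact_force: [-0.3, 0.3, 0.4]
gripper_width: 0.0879
```

```bash
python3 -c "
from h import *
st();leaves('g');cap('wrist','w6.png')"
```

```text
t 10.8 own mm [-93.4  45.9 216.1] rpy [ 179.98   20.06 -171.9 ] F [-0.3  0.3  0.4] w 0.0879 j [ 10.  -3. -35.   1. -38. -93.]
-0.12 26 [-72.6 -67.4 -61.4]
-0.1 26 [-72.6 -66.7 -61.1]
-0.08 27 [-72.8 -67.3 -61. ]
-0.06 22 [-71.8 -66.8 -61. ]
-0.04 22 [-71.5 -66.3 -61.2]
-0.02 22 [-71.9 -66.  -61.3]
0.0 22 [-82.8 -66.7 -61.2]
0.02 25 [-72.9 -67.6 -61.5]
0.04 26 [-72.8 -67.8 -61.6]
0.06 24 [-72.7 -67.7 -61.5]
0.08 25 [-72.8 -67.1 -61.1]
0.1 19 [-70.8 -66.5 -61.6]
0.12 21 [-72.1 -66.2 -61.3]
```

View pics/t_gz.png

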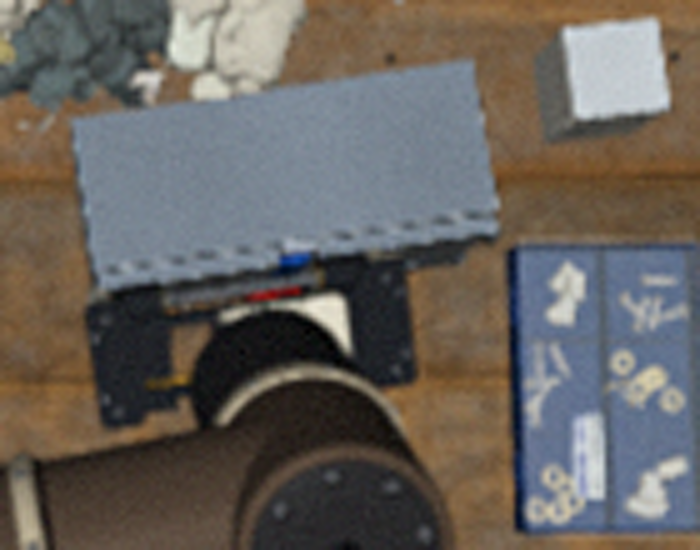

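View pics/w6.png

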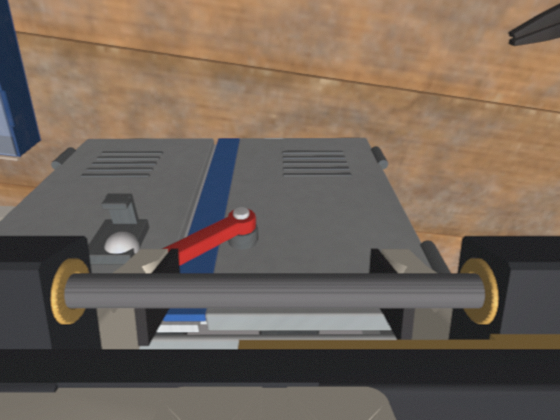

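The wrist view shows the bar swung to about 55°, from the pivot at (240,220) down to the finger at (165,250). The keeper ball is at (122,242). Now I press straight down.

Request:
{"op": "apply_moves", "data": {
  "slide": [
    [0.02,-0.01,0.056],
    [0.02,-0.01,0.056],
    [0.02,0,0.056],
    [0.02,0,0.056]
  ],
  "turn": [
    [0,0,0],
    [0,0,0],
    [0,0,0],
    [0,0,0]
  ],
  "jaw": [0,0,0,0]
}}

```text
time_s: 11.35
tcp_pos: [0.5159, -0.107, 0.1913]
eef_rot: [-180.0, 20.0, -171.9]
contact_force: [-1.3, -3.1, 5.8]
gripper_width: 0.0875
```

Request:
{"op": "apply_moves", "data": {
  "slide": [
    [0.014,0,0.038],
    [0.014,0,0.038]
  ],
  "turn": [
    [0,0,0],
    [0,0,0]
  ],
  "jaw": [0,0]
}}

```text
time_s: 11.55
tcp_pos: [0.5159, -0.1072, 0.1834]
eef_rot: [-180.0, 20.0, -171.9]
contact_force: [-1.0, -1.2, 2.3]
gripper_width: 0.0879
```

```bash
python3 -c "
from h import *
st();cap('wrist','w7.png')"
```

```text
t 11.55 own mm [-92.7  43.9 183.4] rpy [-179.99   20.   -171.9 ] F [-1.  -1.2  2.3] w 0.0879 j [ 10.  -1. -38.   1. -33. -93.]
```

View pics/w7.png

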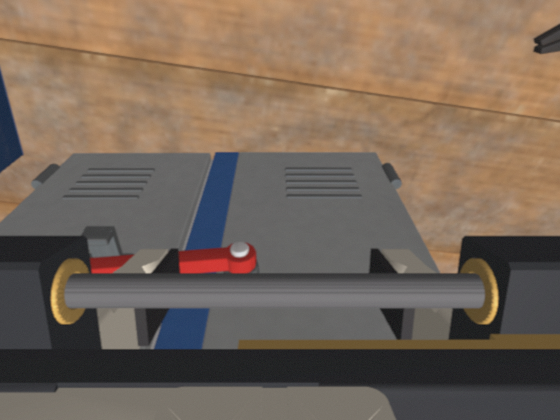

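Request:
{"op": "apply_moves", "data": {
  "slide": [
    [0.007,0,0.019],
    [0.007,0,0.019]
  ],
  "turn": [
    [0,0,0],
    [0,0,0]
  ],
  "jaw": [0,0]
}}

```text
time_s: 11.8
tcp_pos: [0.5161, -0.1071, 0.1798]
eef_rot: [-180.0, 20.0, -171.9]
contact_force: [-0.8, -1.4, 4.5]
gripper_width: 0.0875
```

Request:
{"op": "apply_moves", "data": {
  "slide": [
    [0.003,0,0.009],
    [0,0,0]
  ],
  "turn": [
    [0,0,0],
    [0,0,0]
  ],
  "jaw": [0,0]
}}

```text
time_s: 12.0
tcp_pos: [0.517, -0.1071, 0.1798]
eef_rot: [-180.0, 20.1, -171.9]
contact_force: [-0.6, -1.1, 3.5]
gripper_width: 0.0877
```

Request:
{"op": "apply_moves", "data": {
  "slide": [
    [0.003,0,0.009],
    [0.003,0,0.009],
    [0,0,0]
  ],
  "turn": [
    [0,0,0],
    [0,0,0],
    [0,0,0]
  ],
  "jaw": [0,0,0]
}}

```text
time_s: 12.3
tcp_pos: [0.518, -0.1071, 0.1792]
eef_rot: [-179.9, 20.3, -171.8]
contact_force: [-1.6, -0.9, 12.7]
gripper_width: 0.0875
```

```bash
python3 -c "
from h import *
st();cap('wrist','w8.png')"
```

```text
t 12.3 own mm [-90.6  43.7 179.2] rpy [-179.93   20.29 -171.83] F [-1.6 -0.9 12.7] w 0.0875 j [ 10.  -0. -38.   1. -32. -93.]
```

View pics/w8.png

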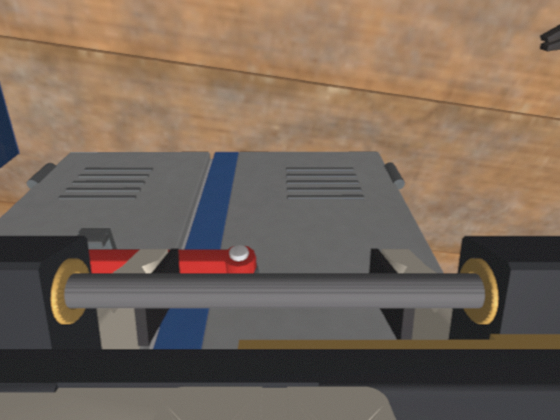

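The bar is level and on the stop: 12.7 N with no further travel. I'll retract and check.

Request:
{"op": "apply_moves", "data": {
  "slide": [
    [-0.02,0,-0.1],
    [-0.04,0,-0.15],
    [0.1,0,-0.2],
    [0.25,0,-0.25],
    [0.3,0,-0.25],
    [0.3,0,-0.3],
    [0.3,0,-0.3],
    [0,0,0]
  ],
  "turn": [
    [0,0,0],
    [0,0,0],
    [0,0,0],
    [0,0,0],
    [0,0,0],
    [0,0,0],
    [0,0,0],
    [0,0,0]
  ],
  "jaw": [0,0,0,0,0,0,0,0]
}}

```text
time_s: 13.15
tcp_pos: [0.3499, -0.1308, 0.2848]
eef_rot: [180.0, 20.4, -171.9]
contact_force: [1.4, -0.1, -0.0]
gripper_width: 0.0877
```

```bash
python3 -c "
from h import *
st();leaves('h')
c=cap('wrist','w9.png');W=c['W'];im=c['pixels'].astype(int)
red=(im[...,2]>130)&(im[...,1]<70)&(im[...,0]<70)&(W[...,0]>.4)&(W[...,0]<.6)
p=np.array([own(w) for w in W[red]]);p=p[(p[:,0]<-.08)&(p[:,0]>-.1)&(p[:,2]>.14)]
for a in np.arange(-.06,.04,.01):
  s=p[(p[:,1]>a)&(p[:,1]<=a+.01)]
  if len(s): print(round(a+.005,3),len(s),np.round(s[:,2].min()*1000),np.round(s[:,2].max()*1000),np.round(s[:,0].min()*1000))
# front face planes: residual angle per leaf
A=W.reshape(-1,3);q=np.array([own(w) for w in A[~np.isnan(A[:,0])][::2]])
for n,lo,hi in (('R',-.125,-.02),('L',.03,.125)):
  s=q[(q[:,1]>lo)&(q[:,1]<hi)&(q[:,2]>.09)&(q[:,2]<.145)&(abs(q[:,0]+.073)<.006)]
  print(n,len(s),np.polyfit(s[:,1],s[:,0],1) if len(s)>9 else '')
c=cap('top');T=c['W']
for nm,u,v,h in (('cap',161,203,.117),('tin',169,240,.096),('box',383,174,.104)):
    w=T[v-25:v+25,u-25:u+25].reshape(-1,3);w=w[(w[:,2]>h-.015)&(w[:,2]<h+.015)];print(nm,len(w),np.nanmedian(w,0))
"
```

```text
t 13.15 own mm [-260.4   43.9  284.8] rpy [ 179.96   20.41 -171.93] F [ 1.4 -0.1 -0. ] w 0.0877 j [ 12. -26. -41.   2. -55. -94.]
-0.12 24 [-72.7 -66.8 -60.9]
-0.1 25 [-72.4 -67.  -61.2]
-0.08 26 [-72.5 -67.2 -60.9]
-0.06 27 [-72.6 -67.2 -60.5]
-0.04 26 [-72.8 -67.7 -61.1]
-0.02 26 [-72.8 -67.3 -61.1]
0.0 21 [-73.5 -65.7 -61.3]
0.02 25 [-73.1 -67.8 -62.2]
0.04 26 [-73.4 -68.3 -62.2]
0.06 25 [-72.8 -67.8 -61.6]
0.08 24 [-73.2 -67.9 -61.7]
0.1 25 [-73.1 -67.7 -61.5]
0.12 25 [-72.9 -67.5 -61.6]
-0.055 8 163.0 165.0 -91.0
-0.045 64 162.0 165.0 -91.0
-0.035 62 162.0 165.0 -92.0
-0.025 64 162.0 165.0 -92.0
-0.015 60 162.0 165.0 -91.0
-0.005 64 162.0 165.0 -92.0
0.005 61 162.0 166.0 -92.0
0.015 66 162.0 166.0 -91.0
0.025 56 163.0 168.0 -91.0
0.035 31 163.0 167.0 -91.0
R 71 [-0.00041346 -0.07204127]
L 358 [ 0.0032747  -0.07283575]
cap 91 [0.59402414 0.39542428 0.10489143]
tin 242 [0.44510518 0.30423663 0.09120553]
box 389 [ 0.68822072 -0.38489785  0.10280953]
```

View pics/w9.png

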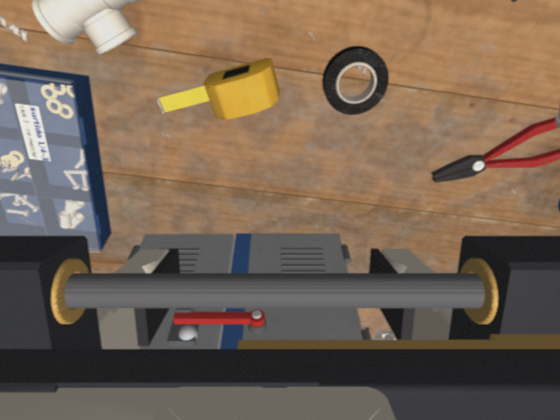

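View pics/s_hz.png

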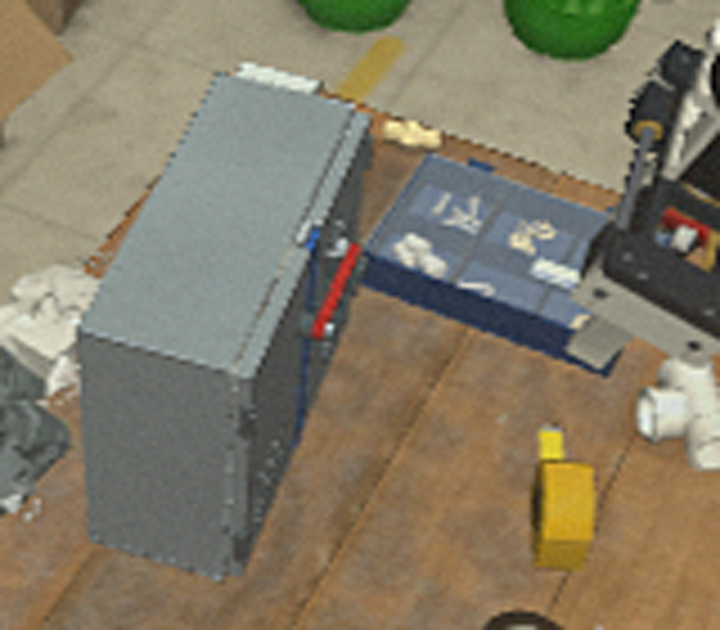

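View pics/t_h.png

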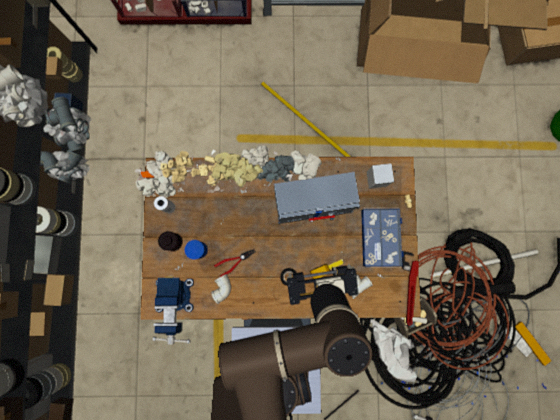

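```bash
python3 -c "
from h import *
a=np.load('c0.npz');c=cap('top')
d=cv2.absdiff(a['tp'],c['pixels']).max(2)
for n,u,v in (('cap',161,203),('tin',169,240),('box',383,174)): print(n,np.percentile(d[v-16:v+16,u-16:u+16],[50,95,99.5]))
print(r.close_job())"
```

```text
cap [ 4.   12.   32.77]
tin [ 4.    10.    14.885]
box [ 4.    8.85 11.  ]
the job is handed in; nothing more can be done
None
```

I shut the right leaf until it hit its stop, then the left leaf so its flange laps the tongue. I then swung the red bar down past the spring ball into the keeper and handed the job in at about 13 s.

- **Leaves:** both outer faces measure about own x = -0.073 in the top view and look flush. A plane fit to the wrist depth data reads the right leaf at about 0.000 rad. It reads the left leaf at about 0.003 rad, which is within measurement noise.
- **Bar:** it lies level, with its upper edge 165–166 mm above the table along its whole length. It stopped solidly under 12.7 N and stayed there after I withdrew the gripper.
- **Bystanders:** top-view pictures before and after match at the tin and the white box. At the capacitor a few pixels differ more, and its depth-based median x moved 4 mm. I put that down to noise, since only about 90 pixels fall in that window, some on neighbouring objects, and the capacitor looks to be at the same pixel position.
- **Forces:** the highest force reading I saw was about 19 N, while pressing the left leaf home.

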